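Load the feed balances of three bioreactors

TASK

Get the feed balances ready for the run: put the steel check weight back into the recess of its wooden block, and stand each amber feed bottle upright in the middle of the pan of its own reactor's balance, the one marked in the colour of the bottle's cap (blue, yellow, red). Set things down without dropping them, and leave the clear bottle with the blue cap and the amber bottle with the white cap where they are.

Things in the scene. Friction and masses are not known exactly. Their poses are not given: they have to be found in the camera images.
- feed_blue: feed bottle of the blue reactor: loose 100 ml amber (brown) glass bottle with white label and blue ribbed screw cap, upright on the bench. Round: body 56 mm across, straight to 62 mm high, then a sloping shoulder; cap 47 mm across (49 over the ribs), from 83 to 105 mm above the underside. 0.16 to 0.32 kg. Origin: centre of the underside; z up.
- feed_yellow: feed bottle of the yellow reactor: loose 100 ml amber (brown) glass bottle with white label and yellow ribbed screw cap, upright on the bench. Round: body 56 mm across, straight to 62 mm high, then a sloping shoulder; cap 47 mm across (49 over the ribs), from 83 to 105 mm above the underside. 0.16 to 0.32 kg. Origin: centre of the underside; z up.
- feed_red: feed bottle of the red reactor: loose 100 ml amber (brown) glass bottle with white label and red ribbed screw cap, upright on the bench. Round: body 56 mm across, straight to 62 mm high, then a sloping shoulder; cap 47 mm across (49 over the ribs), from 83 to 105 mm above the underside. 0.16 to 0.32 kg. Origin: centre of the underside; z up.
- balance_blue: balance of the blue reactor: low white balance, fixed on the bench, with a blue ring round its pan and a blue key panel at its front. Origin: on the pan's axis at bench level; z up, x away from the key panel. Round flat steel pan 110 mm across, top 42 mm above the origin; housing 130 mm wide (y), x from -100 to +65 mm, 32 mm high.
- balance_yellow: balance of the yellow reactor: low white balance, fixed on the bench, with a yellow ring round its pan and a yellow key panel at its front. Origin: on the pan's axis at bench level; z up, x away from the key panel. Round flat steel pan 110 mm across, top 42 mm above the origin; housing 130 mm wide (y), x from -100 to +65 mm, 32 mm high. At the start the check weight stands on this pan.
- balance_red: balance of the red reactor: low white balance, fixed on the bench, with a red ring round its pan and a red key panel at its front. Origin: on the pan's axis at bench level; z up, x away from the key panel. Round flat steel pan 110 mm across, top 42 mm above the origin; housing 130 mm wide (y), x from -100 to +65 mm, 32 mm high.
- check_weight: 500 g check weight of bright steel, loose: round body 37 mm in diameter and 46 mm high, a neck, and a round knob 26 mm in diameter from 56 to 66 mm (top 68 mm) above the underside. At the start it stands upright on the pan of the yellow balance. 0.5 kg. Origin: centre of the underside; z up.
- weight_block: wooden block in which the check weight is kept, fixed on the bench: 90 x 90 x 26 mm high, with one round green-floored recess in its middle, 59 mm in diameter and 14 mm deep (its floor 12 mm above the bench). Origin: centre of the underside, on the recess's axis; z up.
- clear_blue: bystander to be left where it stands: bottle of the same size and shape, but of clear colourless glass, without a label, with a blue cap. Origin: centre of the underside.
- amber_white: bystander to be left where it stands: bottle of the same size and shape, amber glass with a white label, but a white cap. Origin: centre of the underside.

How it is judged:
By the outcome, as a careful person would: the job done as asked, in the order asked, and still so for the second after the job is handed in, with the robot touching nothing.
It also fails if it takes over 115 s, if anything falls off the work surface, if the arm or the gripper's body presses on something with over 40 N, if the wrist force passes 120 N, or if a joint passes its speed limit or range.

ROBOT

A 6-joint arm with a two-finger parallel gripper is mounted at the origin on the work surface. World frame = base frame: x ahead of the robot, y to its left, z up, the work surface at z = 0. Lengths are in m, angles in degrees, forces in N, time in s.
With the tool pointing down it reaches from about 0.3 to 0.75 m from the base axis. Payload 8.5 kg.
Tool frame: the origin (TCP) lies at the very end of the fingers, on their centre line; the grasp point (between the pads) lies 19 mm behind it (env.hold_point_z is the distance from the TCP to the grasp point, in m); z points along the fingers, y is the line along which they close (so a half turn about z gives the same grasp; the last joint's range is limited). The gripper opens to 85 mm and grips with 20 to 120 N. Pads are 22 mm wide; open, the fingers measure 114 mm over their backs; the gripper's body (76 mm by 85 mm) begins 54 mm behind the grasp point. The pads swing forward as they close: fully open they stand 13 mm farther back than shut.
Start: joints at [56.075, 21.807, 74.336, -0, 83.858, -12.336], TCP at [0.202, 0.511, 0.231] pointing down, gripper open.
Joint ranges: [-178.18, 178.18], [-50.72, 133.34], [12.68, 142.11], [-81.47, 261.47], [9.98, 163.14], [-165.26, 165.26]. Speed limits (degrees/s): [136.94, 136.94, 180, 180, 180, 180].

INTERFACE

Orientations are given as a 3x3 rotation matrix whose columns are the frame's x, y, z axes.
In Python, from rig import env, optics gives the robot as it stands.
- The arm moves only by the shell command python3 -m jog 'ROWS' [OPENING] [FORCE]. ROWS is JSON, a list of rows, each an object with "linear": the shift along the tool's x, y, z in units of 40 mm (1.0 is 40 mm), a list of three; "roll": the turn about the tool's z in units of 5 degrees (1.0 is 5 degrees). A call has 1 to 12 rows; each row shifts and turns the commanded pose from where the row before left it, along the tool's axes as they then stand; what a row does not reach is not made up. A row lasts 1/12 s, in which the tool goes at most 41.7 mm and 7.16 degrees, less where a joint would pass 70% of its speed; a pose out of reach is approached as far as the arm can. A call is refused whole if a number of a shift passes 1 or a number of a turn 1, either way. A call with a gripper value outside its range is refused whole. OPENING is the opening, from -1 (shut) to 1 (fully open), set as the call begins (- or left out, the last holds). The fingers move at their own pace and stop on an object; FORCE is the grip in N (left out, the last holds). Time passes only in rows, so rows that do not move let the fingers close. It gives the time, the measured TCP pose, the force, the opening and the grip force at its end, in the units of the state.
- env.observe(): the state, without advancing time (a new reading comes with each control period).
- optics.get_image(name): name is "side" or "top" or "wrist"; returns the picture (384x512x3 uint8, red, green, blue); there is no depth.
- optics.calibration(name): a dict with "fov_y" (degrees; the focal length in pixels is half the picture's height over the tangent of half this angle, whatever the lens; pixels are square), "cx", "cy" (the principal point, pixels), "T" (4x4, takes a point from camera to world coordinates). Camera axes: x right, y down, z forward; pixel columns grow to the right and rows downward; lengths in m; the calibration is good to about 2 mm. The wrist camera is an equidistant fisheye: a pixel r from the principal point sees the ray r / f radians off the axis. A picture is of the moment at which its call begins: read the wrist's pose just before it. calibration takes no time and is no camera call; for the wrist camera it gives the pose at the moment of the call.
- env.close_job(): hands the job in; it is judged then, once.
The state is a dict: "time_s": time; "q": joint angles; "qvel": joint speeds; "joint_efforts": joint torques, N m; "position": TCP position; "tool_rot": TCP orientation; "ft_force": force on the tool from outside, world axes, zero at the start; "wrist_torque": the same for the moment, N m; "grip_width": finger opening in m; "gripper_force": force on a finger pad.
Only numpy, scipy, OpenCV 4.12 (cv2) and the standard library are available. Lean on these libraries where they do the work, as an engineer would, in place of code of your own. Each camera call takes 0.05 s, during which the arm holds its last target. There are 200 camera calls.

## Working session

There is one attempt and no reset: what is moved stays moved. The work goes in short steps, Python scripts to look and compute and a shell command to move; the robot and the scene stay as the last step left them, time stands still between calls to the robot, and variables do not carry over. Pictures are saved under pics/ and viewed, at most 14 in all, crops included, and the job is handed in when it is done.

```bash
mkdir -p pics; python3 - <<'E'
from rig import env, optics
import cv2,numpy as np
for n in("top","side"):
    im=optics.get_image(n); cv2.imwrite(f"pics/{n}0.png",im[:,:,::-1]); c=optics.calibration(n); print(n,c["fov_y"],c["cx"],c["cy"],np.round(c["T"],3).tolist())
s=env.observe();print(s["time_s"],s["position"],np.round(s["tool_rot"],3).tolist(),s["grip_width"],env.hold_point_z)
E
```

```text
top 55.799876177042655 257.7543607922654 189.48685669514103 [[0.018, -0.999, 0.037, 0.498], [-1.0, -0.017, 0.017, 0.021], [-0.016, -0.038, -0.999, 1.142], [0.0, 0.0, 0.0, 1.0]]
side 47.014385872508896 259.26344120329884 196.7082898091648 [[0.827, -0.418, 0.376, 0.116], [-0.563, -0.634, 0.531, -0.59], [0.016, -0.65, -0.759, 0.931], [0.0, 0.0, 0.0, 1.0]]
0.1 [0.20222224 0.51119738 0.23076682] [[-0.93, 0.368, -0.001], [0.368, 0.93, -0.001], [0.0, -0.001, -1.0]] 0.08553220635720513 0.0187
```

View pics/top0.png

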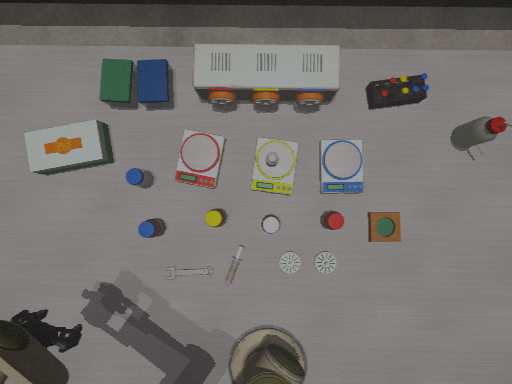

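View pics/side0.png

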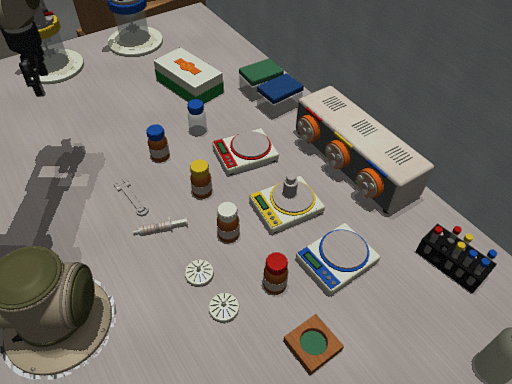

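Top view: balances red at (200,153), yellow at (275,158) and blue at (343,160), with the weight at (272,158). The block recess is at (385,227). Caps are amber-blue (149,229), yellow (214,218), white (271,225), red (335,221) and clear-blue (135,177). The side view agrees: the clear bottle is at (197,115) and the amber-blue one at (157,142).

```bash
cat > h.py <<'E'
import cv2,numpy as np
from rig import env, optics
def ray(n,u,v,c=None):
    c=c or optics.calibration(n); T=np.array(c["T"]); f=192/np.tan(np.radians(c["fov_y"]/2))
    x,y=(u-c["cx"])/f,(v-c["cy"])/f
    if n=="wrist":
        r=np.hypot(x,y); d=np.array([x/r*np.sin(r),y/r*np.sin(r),np.cos(r)]) if r>0 else np.array([0,0,1.])
    else: d=np.array([x,y,1.])
    return T[:3,3],T[:3,:3]@d
def onz(n,u,v,z,c=None):
    o,d=ray(n,u,v,c); return o+d*(z-o[2])/d[2]
def tri(a,b):
    (o,d),(p,e)=a,b; s=np.linalg.lstsq(np.c_[d,-e],p-o,rcond=None)[0]; A,B=o+s[0]*d,p+s[1]*e
    return (A+B)/2,np.linalg.norm(A-B)
RNG={"blue":(105,125),"yellow":(22,34),"red":(172,6),"green":(65,90)}
def mask(im,col,smin=110,vmin=50):
    h,s,v=cv2.split(cv2.cvtColor(im,cv2.COLOR_RGB2HSV)); a,b=RNG[col]
    m=((h>=a)&(h<=b)) if a<b else ((h>=a)|(h<=b))
    return (m&(s>smin)&(v>vmin)).astype(np.uint8)
def comps(m,amin=40):
    n,l,st,ce=cv2.connectedComponentsWithStats(m)
    return [(st[i][:5].tolist(),ce[i].round(1).tolist()) for i in range(1,n) if st[i][4]>=amin]
E
python3 - <<'E'
from h import *
for n in("top","side"):
    im=cv2.imread(f"pics/{n}0.png")[:,:,::-1].copy()
    for col in RNG: print(n,col,*comps(mask(im,col)),sep="\n  ")
E
```

```text
top
  blue
  ([137, 59, 31, 43, 1208], [151.9, 80.3])
  ([299, 89, 25, 3, 50], [311.3, 89.5])
  ([323, 140, 39, 40, 158], [339.0, 162.1])
  ([126, 168, 17, 16, 207], [133.7, 175.9])
  ([323, 182, 40, 10, 255], [343.5, 186.5])
  ([138, 221, 17, 17, 209], [146.2, 228.9])
top
  yellow
  ([402, 87, 7, 7, 40], [404.8, 90.2])
  ([254, 88, 25, 3, 73], [265.7, 89.0])
  ([256, 140, 39, 40, 183], [274.1, 160.4])
  ([252, 179, 40, 15, 263], [272.6, 186.2])
  ([205, 210, 17, 17, 221], [213.4, 218.0])
top
  red
  ([208, 88, 25, 2, 50], [220.0, 88.5])
  ([487, 117, 20, 17, 236], [496.2, 125.0])
  ([181, 133, 39, 39, 180], [201.2, 153.4])
  ([175, 171, 40, 16, 246], [195.8, 178.7])
  ([327, 213, 17, 17, 221], [335.2, 220.7])
top
  green
  ([102, 59, 30, 32, 423], [116.6, 72.1])
  ([113, 86, 16, 11, 55], [121.4, 91.4])
side
  blue
  ([107, 0, 39, 15, 255], [126.1, 6.9])
  ([257, 74, 46, 26, 650], [279.7, 86.2])
  ([188, 99, 15, 16, 165], [195.0, 105.4])
  ([147, 125, 17, 16, 212], [155.0, 132.1])
  ([367, 160, 20, 18, 67], [376.6, 168.0])
  ([319, 231, 50, 41, 243], [341.6, 258.4])
  ([298, 247, 42,
[... 216 characters left out ...]
, 19, 18, 85], [342.8, 139.5])
  ([190, 159, 18, 19, 276], [198.9, 168.2])
  ([270, 183, 45, 33, 205], [291.0, 204.3])
  ([250, 191, 32, 36, 302], [266.1, 209.6])
  ([464, 233, 9, 10, 59], [467.9, 237.4])
  ([456, 241, 10, 10, 72], [460.4, 245.5])
side
  red
  ([305, 107, 17, 15, 59], [313.3, 114.1])
  ([230, 137, 41, 23, 149], [250.4, 152.0])
  ([213, 139, 24, 29, 204], [225.0, 154.2])
  ([434, 226, 9, 9, 55], [438.0, 229.4])
  ([454, 226, 8, 7, 44], [457.3, 228.8])
  ([266, 252, 22, 24, 394], [276.2, 263.1])
side
  green
  ([239, 59, 44, 23, 422], [260.4, 70.0])
  ([217, 143, 10, 10, 51], [221.7, 147.5])
  ([256, 196, 11, 13, 63], [261.4, 201.9])
  ([301, 331, 25, 24, 343], [312.7, 342.7])
```

```bash
python3 - <<'E'
from h import *
C={"blue":((146.4,229),(155,132.1)),"yellow":((213.4,218.2),(198.9,168.2)),"red":((335.2,221),(276.5,263.3)),"clear":((134,175.9),(195,105.7))}
for k,(a,b) in C.items():
    P,e=tri(ray("top",*a),ray("side",*b)); print(k,P.round(4),round(e,4),"top@.097",onz("top",*a,.097).round(4))
I={n:cv2.imread(f"pics/{n}0.png")[:,:,::-1].copy() for n in("top","side")}
B={"blue":((323,140,39,40),(319,225,50,47)),"yellow":((256,140,39,40),(270,177,45,40)),"red":((181,133,39,39),(230,130,41,31))}
for k,bb in B.items():
    R=[]
    for n,(x,y,w,h) in zip(I,bb):
        m=np.zeros((384,512),np.uint8); m[y:y+h,x:x+w]=mask(I[n],k,70)[y:y+h,x:x+w]
        hull=cv2.convexHull(cv2.findNonZero(m)); (c,ax,an)=cv2.fitEllipse(hull); R.append(c)
        pts=np.array([onz(n,*p,.035) for p in hull[:,0].astype(float)]); (cc,r)=cv2.minEnclosingCircle(pts[:,:2].astype(np.float32)); print(n,"ell",np.round(c,1),np.round(ax,1),"circ",np.round(cc,4),"diam",round(2*r,4))
    P,e=tri(ray("top",*R[0]),ray("side",*R[1])); print(k,P.round(4),round(e,4))
P,e=tri(ray("side",314,343),ray("top",385,227)); print("block",P.round(4),e)
for n,(x,y,w,h) in {"top":(365,208,40,40),"side":(282,314,64,58)}.items():
    m=np.zeros((384,512),np.uint8); m[y:y+h,x:x+w]=mask(I[n],"green",60,25)[y:y+h,x:x+w]
    print(n,comps(m)); b=comps(m)[0][0]; print(onz(n,b[0]+b[2]/2-.5,b[1]+b[3]/2-.5,.012).round(4))
for n,bb in(("top",(345,195,75,65)),("side",(265,300,100,84))):
  x,y,w,h=bb; cv2.imwrite(f"pics/b_{n}.png",cv2.resize(I[n][y:y+h,x:x+w,::-1],None,fx=5,fy=5,interpolation=0))
a=cv2.imread("pics/b_top.png");b=cv2.resize(I["top"][135:185,250:300,::-1],(375,375),interpolation=0)
cv2.imwrite("pics/c1.png",np.hstack([a[:325],b[:325]]))
E
```

```text
blue [0.4183 0.3583 0.0943] 0.0018 top@.097 [0.4178 0.3578 0.097 ]
yellow [0.4527 0.165  0.094 ] 0.001 top@.097 [0.4524 0.1648 0.097 ]
red [ 0.4517 -0.1859  0.0948] 0.0021 top@.097 [ 0.4509 -0.1849  0.097 ]
clear [0.5707 0.3989 0.0962] 0.0001 top@.097 [0.5707 0.3986 0.097 ]
top ell [341.9 159.6] [39.4 39.5] circ [ 0.6351 -0.2158] diam 0.1218
side ell [340.8 252.7] [46.  54.7] circ [ 0.622  -0.2193] diam 0.151
blue [ 0.634  -0.2162  0.0229] 0.0069
top ell [272.9 161.4] [38.8 46.5] circ [ 0.6248 -0.0031] diam 0.1442
side ell [289.6 199.3] [36.9 51.6] circ [ 0.6203 -0.0175] diam 0.1524
yellow [ 0.6289 -0.006   0.021 ] 0.0018
top ell [197.8 154. ] [38.8 45.6] circ [0.6437 0.2275] diam 0.1417
side ell [248.2 146.7] [30.2 44.8] circ [0.6413 0.2108] diam 0.1462
red [0.6482 0.2277 0.0224] 0.0022
block [ 0.4331 -0.3536  0.0189] 0.002992291836495771
top [([377, 218, 16, 18, 228], [384.3, 226.4])]
[ 0.433  -0.3535  0.012 ]
side [([300, 331, 26, 24, 476], [312.9, 342.5])]
[ 0.4348 -0.35    0.012 ]
```

View pics/c1.png

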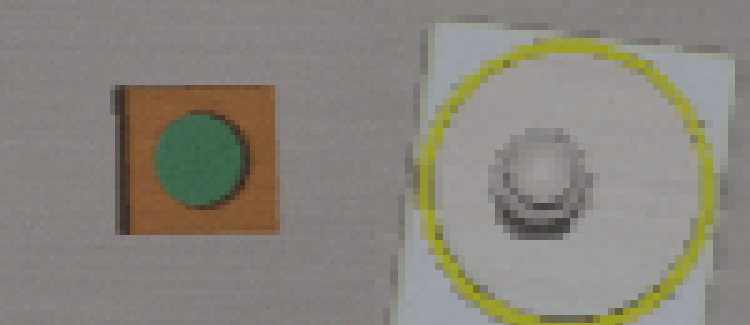

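The crop shows the recess centred at about top pixel (385,226.5) and the weight's knob at about (271.6,156.8), slightly off the pan centre.

```bash
python3 - <<'E'
from h import *
I=cv2.imread("pics/top0.png")[:,:,::-1].copy(); L={}
for k in("blue","yellow","red"):
    n,l,st,ce=cv2.connectedComponentsWithStats(mask(I,k))
    i=[i for i in range(1,n) if 37<=st[i][2]<=41 and 37<=st[i][3]<=42][0]
    P=cv2.convexHull(cv2.findNonZero((l==i).astype(np.uint8)))[:,0].astype(float)
    W=np.array([onz("top",*p,.037) for p in P])[:,:2]; c,r=cv2.minEnclosingCircle(W.astype(np.float32)); a=np.linalg.lstsq(np.c_[2*W,np.ones(len(W))],(W**2).sum(1),rcond=None)[0]
    print(k,"enc",np.round(c,4),"d",round(2*r,4),"fit",a[:2].round(4))
print("weight",onz("top",271.6,156.8,.108).round(4),"block",onz("top",385,226.5,.026).round(4))
E
python3 -m jog '[{"linear":[0,0,0],"roll":-0.86},{"linear":[0,0,0],"roll":-0.86},{"linear":[0,0,0],"roll":-0.86},{"linear":[0,0,0],"roll":-0.86},{"linear":[0,0,0],"roll":-0.88},{"linear":[0,0,0],"roll":0}]' 1 60
python3 -c "
from h import *
s=env.observe();print(s['position'],np.round(s['tool_rot'],4).tolist())"
```

```text
blue enc [ 0.6353 -0.2149] d 0.1202 fit [ 0.6351 -0.2152]
yellow enc [ 0.6324 -0.0122] d 0.1209 fit [ 0.6323 -0.012 ]
red enc [0.6508 0.2195] d 0.1207 fit [0.6508 0.2196]
weight [6.312e-01 4.000e-04 1.080e-01] block [ 0.4338 -0.3503  0.026 ]
time_s: 0.6
position: [0.2023, 0.5113, 0.231]
tool_rot: [[-1.0, -0.003, -0.0], [-0.003, 1.0, -0.001], [0.0, -0.001, -1.0]]
ft_force: [0.2, -0.1, 0.4]
grip_width: 0.0856
gripper_force: 0.0
[0.20228661 0.5112587  0.2309912 ] [[-1.0, -0.0029, -0.0004], [-0.0029, 1.0, -0.0007], [0.0004, -0.0007, -1.0]]
```

```bash
python3 -m jog '[{"linear":[-0.2,-0.24,0],"roll":0},{"linear":[-0.4,-0.48,0],"roll":0},{"linear":[-0.53,-0.62,0],"roll":0},{"linear":[-0.53,-0.62,0],"roll":0},{"linear":[-0.53,-0.62,0],"roll":0},{"linear":[-0.53,-0.62,0],"roll":0},{"linear":[-0.53,-0.62,0],"roll":0},{"linear":[-0.53,-0.62,0],"roll":0},{"linear":[-0.53,-0.62,0],"roll":0},{"linear":[-0.53,-0.62,0],"roll":0},{"linear":[-0.53,-0.62,0],"roll":0},{"linear":[-0.53,-0.62,0],"roll":0}]' && python3 -m jog '[{"linear":[-0.5,-0.6,0],"roll":0},{"linear":[-0.5,-0.6,0],"roll":0},{"linear":[-0.5,-0.6,0],"roll":0},{"linear":[-0.5,-0.6,0],"roll":0},{"linear":[-0.5,-0.6,0],"roll":0},{"linear":[-0.5,-0.6,0],"roll":0},{"linear":[-0.5,-0.6,0],"roll":0},{"linear":[-0.5,-0.6,0],"roll":0},{"linear":[-0.3,-0.4,0],"roll":0},{"linear":[-0.2,-0.2,0],"roll":0},{"linear":[0,0,0],"roll":0},{"linear":[0,0,0],"roll":0}]'
python3 - <<'E'
from h import *
c=optics.calibration("wrist"); im=optics.get_image("wrist"); cv2.imwrite("pics/w1.png",im[:,:,::-1]); import json
print(c["fov_y"],np.round(c["T"],3).tolist())
E
```

```text
time_s: 1.6
position: [0.4392, 0.2325, 0.2313]
tool_rot: [[-1.0, 0.003, -0.0], [0.003, 1.0, -0.0], [0.0, -0.0, -1.0]]
ft_force: [0.6, 0.2, 0.4]
grip_width: 0.0855
gripper_force: 0.0
time_s: 2.6
position: [0.618, 0.0188, 0.231]
tool_rot: [[-1.0, 0.001, -0.001], [0.001, 1.0, 0.0], [0.001, 0.0, -1.0]]
ft_force: [-0.9, 0.3, 0.1]
grip_width: 0.0855
gripper_force: 0.0
65.70646984690485 [[0.001, 0.95, 0.313, 0.537], [1.0, -0.001, -0.0, 0.019], [0.0, 0.313, -0.95, 0.375], [0.0, 0.0, 0.0, 1.0]]
```

View pics/w1.png

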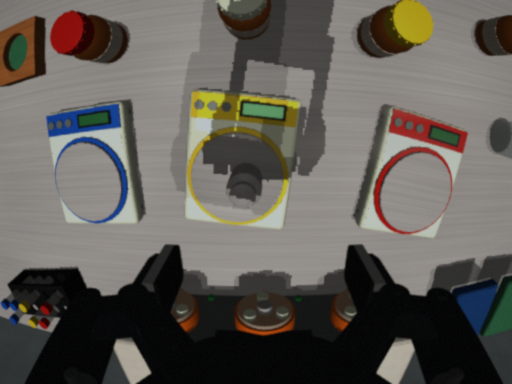

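The wrist view shows the ring centres at blue (91,180), yellow (238,176) and red (413,191). The weight is in shadow near (243,183), and there is nothing in the way.

```bash
python3 - <<'E'
from h import *
im=cv2.imread("pics/w1.png")[:,:,::-1].copy()
for k in("blue","yellow","red"):
    n,l,st,ce=cv2.connectedComponentsWithStats(mask(im,k,100,30))
    for i in range(1,n):
        if st[i][4]>150 and 60<st[i][2]<120 and st[i][3]>70:
            P=cv2.convexHull(cv2.findNonZero((l==i).astype(np.uint8)))[:,0].astype(float)
            W=np.array([onz("wrist",*p,.037) for p in P])[:,:2]; c,r=cv2.minEnclosingCircle(W.astype(np.float32)); print(k,np.round(c,4),2*r)
for k,p,z in(("weight top",(241,190),.11),("weight base",(243,180),.042),("red cap",(71,33),.1),("yellow cap",(411,22),.1)): print(k,onz("wrist",*p,z).round(4))
x,y=215,145;g=im[y:y+75,x:x+65,::-1]; cv2.imwrite("pics/w1c.png",cv2.resize(cv2.convertScaleAbs(g,alpha=2.5),None,fx=7,fy=7,interpolation=0))
E
```

```text
blue [ 0.6354 -0.215 ] 0.12113114446401596
yellow [ 0.6326 -0.0114] 0.12230448424816132
red [0.6504 0.2195] 0.12148594856262207
weight top [ 0.6239 -0.001   0.11  ]
weight base [ 0.6339 -0.0038  0.042 ]
red cap [ 0.454  -0.1816  0.1   ]
yellow cap [0.4531 0.1652 0.1   ]
```

View pics/w1c.png

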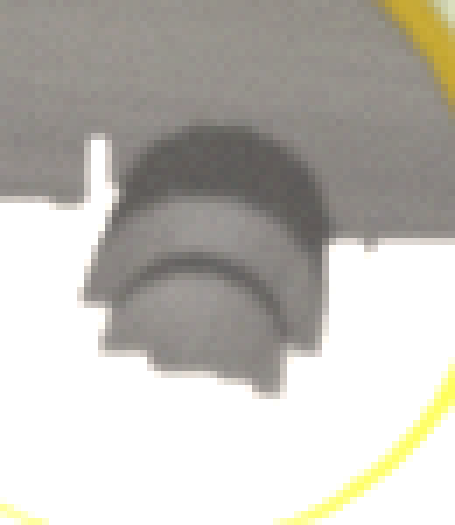

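```bash
python3 -m jog '[{"linear":[-0.32,-0.46,0],"roll":0},{"linear":[0,0,0.3],"roll":0},{"linear":[0,0,0.5],"roll":0},{"linear":[0,0,0.6],"roll":0},{"linear":[0,0,0.6],"roll":0},{"linear":[0,0,0.6],"roll":0},{"linear":[0,0,0.6],"roll":0},{"linear":[0,0,0.5],"roll":0},{"linear":[0,0,0.3],"roll":0},{"linear":[0,0,0.2],"roll":0},{"linear":[0,0,0.08],"roll":0},{"linear":[0,0,0],"roll":0}]' && python3 -m jog '[{"linear":[0,0,0],"roll":0},{"linear":[0,0,0],"roll":0},{"linear":[0,0,0],"roll":0},{"linear":[0,0,0],"roll":0},{"linear":[0,0,0],"roll":0},{"linear":[0,0,0],"roll":0},{"linear":[0,0,0],"roll":0},{"linear":[0,0,0],"roll":0},{"linear":[0,0,0],"roll":0},{"linear":[0,0,0],"roll":0},{"linear":[0,0,0],"roll":0},{"linear":[0,0,0],"roll":0}]' -1 60
```

```text
time_s: 3.65
position: [0.631, 0.001, 0.0602]
tool_rot: [[-1.0, -0.001, -0.0], [-0.001, 1.0, 0.0], [0.0, 0.0, -1.0]]
ft_force: [0.9, -0.2, -0.5]
grip_width: 0.0852
gripper_force: 0.0
time_s: 4.65
position: [0.6317, -0.0001, 0.0611]
tool_rot: [[-1.0, -0.0, 0.002], [-0.0, 1.0, -0.001], [-0.002, -0.001, -1.0]]
ft_force: [-0.5, -1.6, 6.6]
grip_width: 0.0349
gripper_force: 60.4
```

```bash
python3 -m jog '[{"linear":[0,0,-0.1],"roll":0},{"linear":[0,0,-0.2],"roll":0},{"linear":[0,0,-0.4],"roll":0},{"linear":[0,0,-0.5],"roll":0},{"linear":[0,0,-0.5],"roll":0},{"linear":[0,0,-0.5],"roll":0},{"linear":[0,0,-0.5],"roll":0},{"linear":[0,0,-0.5],"roll":0},{"linear":[0,0,-0.3],"roll":0},{"linear":[0,0,-0.2],"roll":0},{"linear":[0,0,0],"roll":0}]' && python3 -m jog '[{"linear":[0.1,-0.18,0],"roll":0},{"linear":[0.2,-0.36,0],"roll":0},{"linear":[0.3,-0.54,0],"roll":0},{"linear":[0.4,-0.7,0],"roll":0},{"linear":[0.4,-0.7,0],"roll":0},{"linear":[0.4,-0.7,0],"roll":0},{"linear":[0.4,-0.7,0],"roll":0},{"linear":[0.4,-0.7,0],"roll":0},{"linear":[0.4,-0.7,0],"roll":0},{"linear":[0.4,-0.7,0],"roll":0},{"linear":[0.4,-0.7,0],"roll":0},{"linear":[0.4,-0.7,0],"roll":0}]' && python3 -m jog '[{"linear":[0.4,-0.7,0],"roll":0},{"linear":[0.3,-0.54,0],"roll":0},{"linear":[0.2,-0.36,0],"roll":0},{"linear":[0.1,-0.18,0],"roll":0},{"linear":[0,0,0],"roll":0},{"linear":[0,0,0],"roll":0},{"linear":[0,0,0],"roll":0}]'
python3 - <<'E'
from h import *
for n in("wrist","side"): cv2.imwrite(f"pics/{n}2.png",optics.get_image(n)[:,:,::-1])
a=cv2.imread("pics/wrist2.png");b=cv2.imread("pics/side2.png"); cv2.imwrite("pics/p2.png",np.hstack([a[:,60:452],b[:,120:]]))
E
```

```text
time_s: 5.57
position: [0.6315, 0.0003, 0.2097]
tool_rot: [[-1.0, -0.0, 0.002], [-0.0, 1.0, -0.0], [-0.002, -0.0, -1.0]]
ft_force: [1.5, -0.3, -5.0]
grip_width: 0.0349
gripper_force: 60.6
time_s: 6.57
position: [0.4614, -0.296, 0.2069]
tool_rot: [[-1.0, 0.0, -0.002], [0.0, 1.0, 0.002], [0.002, 0.002, -1.0]]
ft_force: [-0.3, -0.4, -4.7]
grip_width: 0.035
gripper_force: 60.6
time_s: 7.15
position: [0.4237, -0.3651, 0.2078]
tool_rot: [[-1.0, -0.001, -0.0], [-0.001, 1.0, 0.001], [0.0, 0.001, -1.0]]
ft_force: [-0.3, 0.6, -4.8]
grip_width: 0.0352
gripper_force: 60.7
```

View pics/p2.png

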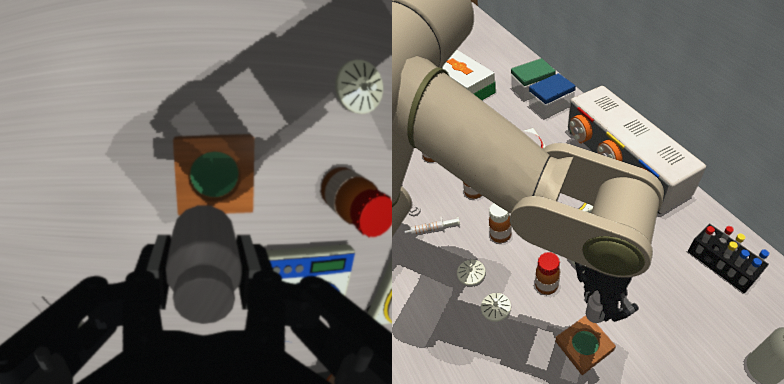

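The weight is held upright between the pads. The recess is at wrist pixel (274,176), beside the present position, and I'll measure it from there.

```bash
python3 - <<'E'
from h import *
im=cv2.imread("pics/wrist2.png")[:,:,::-1].copy()
h,s,v=cv2.split(cv2.cvtColor(im,cv2.COLOR_RGB2HSV))
m=((h<16)&(s>90)).astype(np.uint8); m[:,330:]=0; m[:120]=0; m[218:]=0; m[:,:225]=0
P=cv2.convexHull(cv2.findNonZero(m))[:,0].astype(float)
W=np.array([onz("wrist",*p,.026) for p in P])[:,:2].astype(np.float32); print("block top rect",cv2.minAreaRect(W))
g=mask(im,"green",60,15); b=[c for c in comps(g) if 240<c[1][0]<310 and 140<c[1][1]<210]; print(b)
P=cv2.convexHull(cv2.findNonZero(g[140:205,240:310]))[:,0].astype(float)+[240,140]
print("floor",cv2.minEnclosingCircle(np.array([onz("wrist",*p,.012) for p in P])[:,:2].astype(np.float32)))
E
```

```text
block top rect ((0.43285149335861206, -0.3524426221847534), (0.09336362779140472, 0.09001460671424866), 2.6453535556793213)
[([251, 153, 46, 43, 1573], [273.7, 174.0])]
floor ((0.4352622628211975, -0.3520171344280243), 0.027508696541190147)
```

```bash
python3 -m jog '[{"linear":[-0.25,0.34,0.2],"roll":0},{"linear":[0,0,0.5],"roll":0},{"linear":[0,0,0.6],"roll":0},{"linear":[0,0,0.6],"roll":0},{"linear":[0,0,0.6],"roll":0},{"linear":[0,0,0.6],"roll":0},{"linear":[0,0,0.4],"roll":0},{"linear":[0,0,0.3],"roll":0},{"linear":[0,0,0.2],"roll":0},{"linear":[0,0,0.1],"roll":0},{"linear":[0,0,0],"roll":0},{"linear":[0,0,0],"roll":0}]' && python3 -m jog '[{"linear":[0,0,0.1],"roll":0},{"linear":[0,0,0.05],"roll":0},{"linear":[0,0,0.05],"roll":0},{"linear":[0,0,0.02],"roll":0},{"linear":[0,0,0],"roll":0},{"linear":[0,0,0],"roll":0}]'
```

```text
time_s: 8.25
position: [0.4337, -0.3526, 0.0447]
tool_rot: [[-1.0, -0.001, 0.001], [-0.001, 1.0, -0.001], [-0.001, -0.001, -1.0]]
ft_force: [0.2, -0.2, -4.3]
grip_width: 0.0351
gripper_force: 60.7
time_s: 8.75
position: [0.4333, -0.3526, 0.0354]
tool_rot: [[-1.0, -0.0, 0.0], [-0.0, 1.0, -0.0], [-0.0, -0.0, -1.0]]
ft_force: [0.4, -0.4, -5.3]
grip_width: 0.0353
gripper_force: 60.7
```

```bash
python3 -m jog '[{"linear":[0,0,0.04],"roll":0},{"linear":[0,0,0.03],"roll":0},{"linear":[0,0,0.02],"roll":0},{"linear":[0,0,0],"roll":0},{"linear":[0,0,0],"roll":0}]'; python3 -m jog '[{"linear":[0,0,0.02],"roll":0},{"linear":[0,0,0.0],"roll":0},{"linear":[0,0,0],"roll":0}]'
```

```text
time_s: 9.17
position: [0.4333, -0.3525, 0.0317]
tool_rot: [[-1.0, -0.0, -0.0], [-0.0, 1.0, 0.0], [0.0, 0.0, -1.0]]
ft_force: [0.1, -0.5, -5.5]
grip_width: 0.035
gripper_force: 60.7
time_s: 9.42
position: [0.4334, -0.3527, 0.0311]
tool_rot: [[-1.0, -0.0, 0.0], [-0.0, 1.0, -0.0], [-0.0, -0.0, -1.0]]
ft_force: [-0.2, 0.1, -1.9]
grip_width: 0.035
gripper_force: 60.9
```

```bash
python3 -m jog '[{"linear":[0,0,0.01],"roll":0},{"linear":[0,0,0],"roll":0},{"linear":[0,0,0],"roll":0}]'; python3 -m jog '[{"linear":[0,0,0],"roll":0},{"linear":[0,0,0],"roll":0},{"linear":[0,0,0],"roll":0},{"linear":[0,0,0],"roll":0},{"linear":[0,0,0],"roll":0},{"linear":[0,0,0],"roll":0},{"linear":[0,0,0],"roll":0}]' 1 && python3 -m jog '[{"linear":[0,0,-0.2],"roll":0},{"linear":[0,0,-0.4],"roll":0},{"linear":[0,0,-0.5],"roll":0},{"linear":[0,0,-0.5],"roll":0},{"linear":[0,0,-0.6],"roll":0},{"linear":[0,0,-0.6],"roll":0},{"linear":[0,0,-0.6],"roll":0},{"linear":[0,0,-0.6],"roll":0},{"linear":[0,0,-0.4],"roll":0},{"linear":[0,0,-0.3],"roll":0},{"linear":[0,0,-0.2],"roll":0},{"linear":[0,0,0],"roll":0}]'
python3 - <<'E'
from h import *
for n in("wrist","side"): cv2.imwrite(f"pics/{n}3.png",optics.get_image(n)[:,:,::-1])
a=cv2.imread("pics/wrist3.png");b=cv2.imread("pics/side3.png"); cv2.imwrite("pics/p3.png",np.hstack([a[:,60:452],b[:,120:]]))
E
```

```text
time_s: 9.67
position: [0.4334, -0.3527, 0.0311]
tool_rot: [[-1.0, -0.0, 0.0], [-0.0, 1.0, -0.001], [-0.0, -0.001, -1.0]]
ft_force: [-1.8, 1.1, 5.5]
grip_width: 0.0352
gripper_force: 61.8
time_s: 10.25
position: [0.4333, -0.3526, 0.0305]
tool_rot: [[-1.0, -0.0, 0.0], [-0.0, 1.0, -0.0], [-0.0, -0.0, -1.0]]
ft_force: [-0.3, 0.3, -0.3]
grip_width: 0.0853
gripper_force: 0.0
time_s: 11.25
position: [0.4336, -0.3528, 0.2285]
tool_rot: [[-1.0, -0.0, 0.002], [-0.0, 1.0, -0.003], [-0.002, -0.003, -1.0]]
ft_force: [-0.0, -0.1, -0.8]
grip_width: 0.0855
gripper_force: 0.0
```

View pics/p3.png

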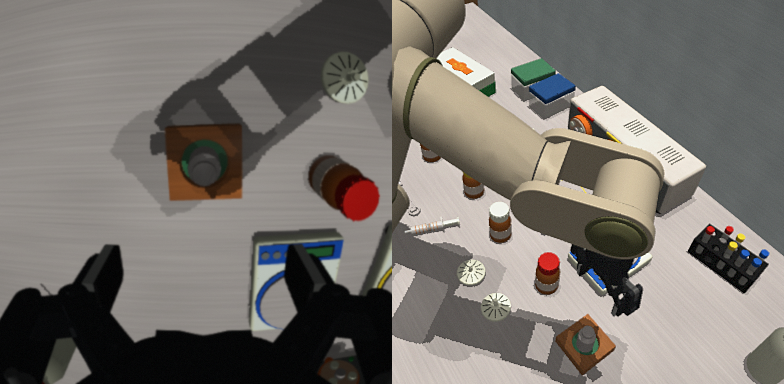

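The weight stands upright inside the recess. Next is the blue-capped amber bottle.

```bash
python3 -m jog '[{"linear":[0,0.2,0],"roll":0},{"linear":[0,0.4,0],"roll":0},{"linear":[0,0.6,0],"roll":0},{"linear":[0,0.85,0],"roll":0},{"linear":[0,0.85,0],"roll":0},{"linear":[0,0.85,0],"roll":0},{"linear":[0,0.85,0],"roll":0},{"linear":[0,0.85,0],"roll":0},{"linear":[0,0.85,0],"roll":0},{"linear":[0,0.85,0],"roll":0},{"linear":[0,0.85,0],"roll":0},{"linear":[0,0.85,0],"roll":0}]' && python3 -m jog '[{"linear":[0,0.85,0],"roll":0},{"linear":[0,0.85,0],"roll":0},{"linear":[0,0.85,0],"roll":0},{"linear":[0,0.85,0],"roll":0},{"linear":[0,0.85,0],"roll":0},{"linear":[0.1,0.85,0],"roll":0},{"linear":[0.1,0.85,0],"roll":0},{"linear":[0.1,0.85,0],"roll":0},{"linear":[0.1,0.6,0],"roll":0},{"linear":[0,0.5,0],"roll":0},{"linear":[0,0.3,0],"roll":0},{"linear":[0,0.1,0],"roll":0}]' && python3 -m jog '[{"linear":[0,0,0],"roll":0},{"linear":[0,0,0],"roll":0},{"linear":[0,0,0],"roll":0}]'
cat >> h.py <<'E'
def capfix(col,name):
    im=optics.get_image("wrist"); cv2.imwrite(f"pics/{name}.png",im[:,:,::-1])
    for b,c in comps(mask(im,col,110,25),150):
        P=onz("wrist",*c,.1); print(b,c,P.round(4))
    s=env.observe(); print(np.round(s["position"],4),s["time_s"])
E
python3 -c "
from h import *
capfix('blue','w4')"
```

```text
time_s: 12.35
position: [0.4322, 0.0035, 0.2258]
tool_rot: [[-1.0, -0.0, -0.001], [-0.0, 1.0, 0.0], [0.001, 0.0, -1.0]]
ft_force: [-0.0, 0.1, 0.0]
grip_width: 0.0853
gripper_force: 0.0
time_s: 13.35
position: [0.4164, 0.3347, 0.2257]
tool_rot: [[-1.0, -0.002, -0.001], [-0.002, 1.0, -0.001], [0.001, -0.001, -1.0]]
ft_force: [0.6, -0.7, -0.1]
grip_width: 0.0856
gripper_force: 0.0
time_s: 13.6
position: [0.4173, 0.3325, 0.2265]
tool_rot: [[-1.0, 0.001, -0.0], [0.001, 1.0, -0.0], [0.0, -0.0, -1.0]]
ft_force: [-0.3, -0.9, -1.0]
grip_width: 0.0855
gripper_force: 0.0
[264, 157, 50, 51, 1940] [288.6, 182.1] [0.4174 0.357  0.1   ]
[298, 283, 41, 40, 1260] [317.8, 303.2] [0.5653 0.3968 0.1   ]
[0.4174 0.3325 0.2266] 13.65
```

```bash
python3 -m jog '[{"linear":[0,0.3,0],"roll":0},{"linear":[0,0.31,0],"roll":0},{"linear":[0,0,0.3],"roll":0},{"linear":[0,0,0.6],"roll":0},{"linear":[0,0,0.6],"roll":0},{"linear":[0,0,0.6],"roll":0},{"linear":[0,0,0.6],"roll":0},{"linear":[0,0,0.5],"roll":0},{"linear":[0,0,0.3],"roll":0},{"linear":[0,0,0.2],"roll":0},{"linear":[0,0,0.1],"roll":0},{"linear":[0,0,0],"roll":0}]' && python3 -m jog '[{"linear":[0,0,0],"roll":0},{"linear":[0,0,0],"roll":0},{"linear":[0,0,0],"roll":0},{"linear":[0,0,0],"roll":0},{"linear":[0,0,0],"roll":0},{"linear":[0,0,0],"roll":0},{"linear":[0,0,0],"roll":0},{"linear":[0,0,0],"roll":0},{"linear":[0,0,0],"roll":0}]' -1 60
```

```text
time_s: 14.65
position: [0.4171, 0.3582, 0.0741]
tool_rot: [[-1.0, -0.0, -0.001], [-0.0, 1.0, -0.0], [0.001, -0.0, -1.0]]
ft_force: [-0.0, -0.1, 0.1]
grip_width: 0.0855
gripper_force: 0.0
time_s: 15.4
position: [0.4176, 0.358, 0.0756]
tool_rot: [[-1.0, -0.0, 0.002], [-0.0, 1.0, 0.001], [-0.002, 0.001, -1.0]]
ft_force: [-0.7, -2.1, 5.2]
grip_width: 0.0454
gripper_force: 60.8
```

```bash
python3 -m jog '[{"linear":[0,0,-0.1],"roll":0},{"linear":[0,0,-0.3],"roll":0},{"linear":[0,0,-0.5],"roll":0},{"linear":[0,0,-0.5],"roll":0},{"linear":[0,0,-0.5],"roll":0},{"linear":[0,0,-0.5],"roll":0},{"linear":[0,0,-0.5],"roll":0},{"linear":[0,0,-0.4],"roll":0},{"linear":[0,0,-0.3],"roll":0},{"linear":[0,0,-0.15],"roll":0},{"linear":[0,0,0],"roll":0}]' && python3 -m jog '[{"linear":[-0.08,-0.2,0],"roll":0},{"linear":[-0.15,-0.4,0],"roll":0},{"linear":[-0.23,-0.6,0],"roll":0},{"linear":[-0.29,-0.75,0],"roll":0},{"linear":[-0.29,-0.75,0],"roll":0},{"linear":[-0.29,-0.75,0],"roll":0},{"linear":[-0.29,-0.75,0],"roll":0},{"linear":[-0.29,-0.75,0],"roll":0},{"linear":[-0.29,-0.75,0],"roll":0},{"linear":[-0.29,-0.75,0],"roll":0},{"linear":[-0.29,-0.75,0],"roll":0},{"linear":[-0.29,-0.75,0],"roll":0}]' && python3 -m jog '[{"linear":[-0.29,-0.75,0],"roll":0},{"linear":[-0.29,-0.75,0],"roll":0},{"linear":[-0.29,-0.75,0],"roll":0},{"linear":[-0.29,-0.75,0],"roll":0},{"linear":[-0.29,-0.75,0],"roll":0},{"linear":[-0.29,-0.75,0],"roll":0},{"linear":[-0.29,-0.75,0],"roll":0},{"linear":[-0.17,-0.5,0],"roll":0},{"linear":[-0.12,-0.4,0],"roll":0},{"linear":[-0.06,-0.22,0],"roll":0},{"linear":[0,0,0],"roll":0},{"linear":[0,0,0],"roll":0}]'
python3 -c "
from h import *
capfix('blue','w5')"
```

```text
time_s: 16.32
position: [0.4174, 0.358, 0.2257]
tool_rot: [[-1.0, -0.0, 0.002], [-0.0, 1.0, 0.001], [-0.002, 0.001, -1.0]]
ft_force: [-0.5, -0.5, -2.3]
grip_width: 0.0456
gripper_force: 61.6
time_s: 17.32
position: [0.5398, 0.0377, 0.2234]
tool_rot: [[-1.0, 0.0, -0.002], [0.0, 1.0, 0.0], [0.002, 0.0, -1.0]]
ft_force: [0.4, 0.5, -0.7]
grip_width: 0.0455
gripper_force: 61.6
time_s: 18.32
position: [0.6348, -0.2147, 0.2236]
tool_rot: [[-1.0, 0.0, -0.001], [0.0, 1.0, 0.001], [0.001, 0.001, -1.0]]
ft_force: [0.8, 0.5, -2.6]
grip_width: 0.0455
gripper_force: 61.6
[205, 82, 109, 30, 1901] [256.3, 95.8] [ 0.5541 -0.2198  0.1   ]
[210, 115, 104, 86, 871] [261.8, 145.7] [ 0.5995 -0.2149  0.1   ]
[214, 218, 99, 99, 7802] [263.6, 267.8] [ 0.7291 -0.2131  0.1   ]
[ 0.6349 -0.2141  0.2241] 18.3667
```

View pics/w5.png

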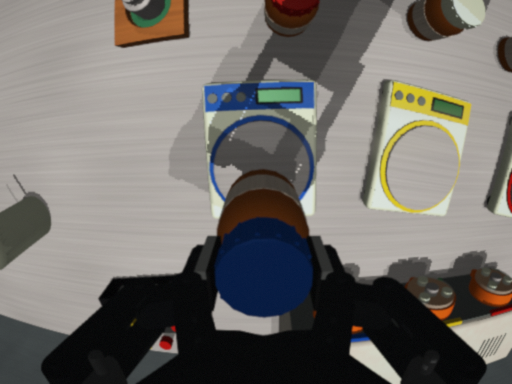

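The bottle is held upright above the blue ring (ring centre about pixel (262,155), cap (264,268)).

```bash
python3 -c "
from h import *
print(onz('wrist',263.6,267.8,.25))"; python3 -m jog '[{"linear":[0,0,0.2],"roll":0},{"linear":[0,0,0.4],"roll":0},{"linear":[0,0,0.5],"roll":0},{"linear":[0,0,0.5],"roll":0},{"linear":[0,0,0.4],"roll":0},{"linear":[0,0,0.2],"roll":0},{"linear":[0,0,0.1],"roll":0},{"linear":[0,0,0.1],"roll":0},{"linear":[0,0,0.05],"roll":0},{"linear":[0,0,0.05],"roll":0},{"linear":[0,0,0],"roll":0},{"linear":[0,0,0],"roll":0}]'
```

```text
[ 0.63111187 -0.21345484  0.25      ]
time_s: 19.37
position: [0.6354, -0.215, 0.125]
tool_rot: [[-1.0, -0.0, 0.001], [-0.0, 1.0, -0.0], [-0.001, -0.0, -1.0]]
ft_force: [0.3, -0.8, -1.7]
grip_width: 0.0456
gripper_force: 61.6
```

```bash
python3 -m jog '[{"linear":[0,0,0.06],"roll":0},{"linear":[0,0,0.05],"roll":0},{"linear":[0,0,0.03],"roll":0},{"linear":[0,0,0],"roll":0},{"linear":[0,0,0],"roll":0}]'; python3 -m jog '[{"linear":[0,0,0.02],"roll":0},{"linear":[0,0,0.02],"roll":0},{"linear":[0,0,0],"roll":0},{"linear":[0,0,0],"roll":0}]'
```

```text
time_s: 19.78
position: [0.6353, -0.2149, 0.1188]
tool_rot: [[-1.0, -0.0, -0.0], [-0.0, 1.0, 0.0], [0.0, 0.0, -1.0]]
ft_force: [0.4, -0.6, -1.7]
grip_width: 0.0454
gripper_force: 61.6
time_s: 20.12
position: [0.6354, -0.215, 0.1177]
tool_rot: [[-1.0, -0.0, 0.001], [-0.0, 1.0, -0.0], [-0.001, -0.0, -1.0]]
ft_force: [0.1, -0.2, 0.7]
grip_width: 0.0455
gripper_force: 61.8
```

```bash
python3 -m jog '[{"linear":[0,0,0.01],"roll":0},{"linear":[0,0,0],"roll":0},{"linear":[0,0,0],"roll":0},{"linear":[0,0,0],"roll":0},{"linear":[0,0,0],"roll":0},{"linear":[0,0,0],"roll":0},{"linear":[0,0,0],"roll":0}]' 1 && python3 -m jog '[{"linear":[0,0,-0.1],"roll":0},{"linear":[0,0,-0.2],"roll":0},{"linear":[0,0,-0.4],"roll":0},{"linear":[0,0,-0.5],"roll":0},{"linear":[0,0,-0.5],"roll":0},{"linear":[0,0,-0.5],"roll":0},{"linear":[0,0,-0.3],"roll":0},{"linear":[0,0,-0.2],"roll":0},{"linear":[0,0,-0.1],"roll":0},{"linear":[0,0,0],"roll":0}]' && python3 -m jog '[{"linear":[0.1,0.2,0],"roll":0},{"linear":[0.2,0.4,0],"roll":0},{"linear":[0.3,0.6,0],"roll":0},{"linear":[0.36,0.75,0],"roll":0},{"linear":[0.36,0.75,0],"roll":0},{"linear":[0.36,0.75,0],"roll":0},{"linear":[0.36,0.75,0],"roll":0},{"linear":[0.36,0.75,0],"roll":0},{"linear":[0.36,0.75,0],"roll":0},{"linear":[0.36,0.75,0],"roll":0},{"linear":[0.36,0.75,0],"roll":0},{"linear":[0.36,0.75,0],"roll":0}]' && python3 -m jog '[{"linear":[0.36,0.75,0],"roll":0},{"linear":[0.22,0.45,0],"roll":0},{"linear":[0.1,0.25,0],"roll":0},{"linear":[0.05,0.1,0],"roll":0},{"linear":[0,0,0],"roll":0},{"linear":[0,0,0],"roll":0}]'
python3 -c "
from h import *
capfix('yellow','w6')
cv2.imwrite('pics/s6.png',optics.get_image('side')[:,:,::-1])"
```

```text
time_s: 20.7
position: [0.6353, -0.2149, 0.1169]
tool_rot: [[-1.0, -0.0, 0.0], [-0.0, 1.0, -0.0], [-0.0, -0.0, -1.0]]
ft_force: [-0.1, -0.2, -0.5]
grip_width: 0.0854
gripper_force: 0.0
time_s: 21.53
position: [0.6354, -0.2149, 0.2297]
tool_rot: [[-1.0, -0.0, 0.001], [-0.0, 1.0, -0.001], [-0.001, -0.001, -1.0]]
ft_force: [0.5, -0.3, -0.1]
grip_width: 0.085
gripper_force: 0.0
time_s: 22.53
position: [0.4797, 0.1047, 0.2281]
tool_rot: [[-1.0, -0.0, -0.002], [-0.0, 1.0, 0.0], [0.002, 0.0, -1.0]]
ft_force: [1.3, -0.1, 0.6]
grip_width: 0.0854
gripper_force: 0.0
time_s: 23.03
position: [0.4527, 0.1644, 0.2286]
tool_rot: [[-1.0, 0.0, -0.0], [0.0, 1.0, -0.0], [0.0, -0.0, -1.0]]
ft_force: [0.5, -0.1, -0.5]
grip_width: 0.0852
gripper_force: 0.0
[238, 155, 51, 52, 1961] [263.0, 181.0] [0.4524 0.1643 0.1   ]
[101, 222, 82, 32, 1067] [138.3, 235.9] [0.5143 0.0278 0.1   ]
[108, 252, 45, 31, 254] [127.3, 258.6] [0.5448 0.0074 0.1   ]
[0.4529 0.1642 0.2287] 23.0833
```

View pics/s6.png

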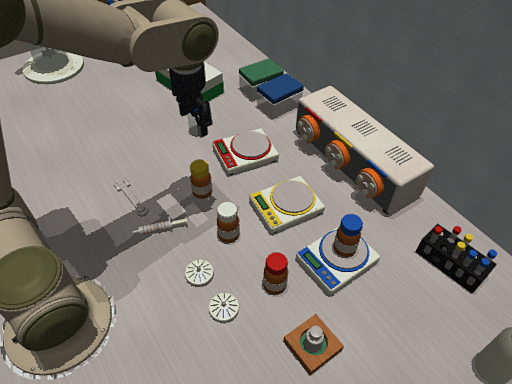

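The blue-capped bottle stands upright in the middle of the blue pan (350,235), and the weight is in its block (315,340). The gripper is centred over the yellow cap.

```bash
python3 -m jog '[{"linear":[0,0,0.2],"roll":0},{"linear":[0,0,0.5],"roll":0},{"linear":[0,0,0.6],"roll":0},{"linear":[0,0,0.6],"roll":0},{"linear":[0,0,0.6],"roll":0},{"linear":[0,0,0.5],"roll":0},{"linear":[0,0,0.4],"roll":0},{"linear":[0,0,0.3],"roll":0},{"linear":[0,0,0.1],"roll":0},{"linear":[0,0,0.06],"roll":0},{"linear":[0,0,0],"roll":0},{"linear":[0,0,0],"roll":0}]' && python3 -m jog '[{"linear":[0,0,0],"roll":0},{"linear":[0,0,0],"roll":0},{"linear":[0,0,0],"roll":0},{"linear":[0,0,0],"roll":0},{"linear":[0,0,0],"roll":0},{"linear":[0,0,0],"roll":0},{"linear":[0,0,0],"roll":0},{"linear":[0,0,0],"roll":0},{"linear":[0,0,0],"roll":0}]' -1 60 && python3 -m jog '[{"linear":[0,0,-0.1],"roll":0},{"linear":[0,0,-0.3],"roll":0},{"linear":[0,0,-0.5],"roll":0},{"linear":[0,0,-0.5],"roll":0},{"linear":[0,0,-0.5],"roll":0},{"linear":[0,0,-0.5],"roll":0},{"linear":[0,0,-0.5],"roll":0},{"linear":[0,0,-0.4],"roll":0},{"linear":[0,0,-0.3],"roll":0},{"linear":[0,0,-0.15],"roll":0},{"linear":[0,0,0],"roll":0}]'
```

```text
time_s: 24.13
position: [0.4528, 0.1649, 0.075]
tool_rot: [[-1.0, 0.0, 0.001], [0.0, 1.0, 0.0], [-0.001, 0.0, -1.0]]
ft_force: [1.3, -0.4, -0.1]
grip_width: 0.0853
gripper_force: 0.0
time_s: 24.88
position: [0.4528, 0.165, 0.0752]
tool_rot: [[-1.0, -0.0, 0.001], [-0.0, 1.0, 0.0], [-0.001, 0.0, -1.0]]
ft_force: [-0.5, -0.6, 5.4]
grip_width: 0.0454
gripper_force: 60.7
time_s: 25.8
position: [0.4526, 0.1651, 0.2255]
tool_rot: [[-1.0, -0.0, 0.002], [-0.0, 1.0, 0.0], [-0.002, 0.0, -1.0]]
ft_force: [-0.1, -0.9, -2.5]
grip_width: 0.0456
gripper_force: 61.7
```

```bash
python3 -m jog '[{"linear":[-0.1,-0.1,0],"roll":0},{"linear":[-0.2,-0.2,0],"roll":0},{"linear":[-0.4,-0.4,0],"roll":0},{"linear":[-0.5,-0.5,0],"roll":0},{"linear":[-0.5,-0.5,0],"roll":0},{"linear":[-0.5,-0.5,0],"roll":0},{"linear":[-0.5,-0.5,0],"roll":0},{"linear":[-0.5,-0.5,0],"roll":0},{"linear":[-0.5,-0.5,0],"roll":0},{"linear":[-0.4,-0.4,0],"roll":0},{"linear":[-0.3,-0.25,0],"roll":0},{"linear":[-0.1,-0.07,0],"roll":0}]' && python3 -m jog '[{"linear":[0,0,0],"roll":0},{"linear":[0,0,0.2],"roll":0},{"linear":[0,0,0.4],"roll":0},{"linear":[0,0,0.5],"roll":0},{"linear":[0,0,0.5],"roll":0},{"linear":[0,0,0.4],"roll":0},{"linear":[0,0,0.2],"roll":0},{"linear":[0,0,0.1],"roll":0},{"linear":[0,0,0.1],"roll":0},{"linear":[0,0,0.1],"roll":0},{"linear":[0,0,0],"roll":0},{"linear":[0,0,0],"roll":0}]'
```

```text
time_s: 26.8
position: [0.6339, -0.0146, 0.2224]
tool_rot: [[-1.0, 0.002, -0.002], [0.002, 1.0, -0.0], [0.002, -0.0, -1.0]]
ft_force: [0.2, -0.2, -2.9]
grip_width: 0.0458
gripper_force: 61.8
time_s: 27.8
position: [0.6326, -0.0117, 0.125]
tool_rot: [[-1.0, -0.0, 0.001], [-0.0, 1.0, -0.0], [-0.001, -0.0, -1.0]]
ft_force: [0.6, 0.1, -1.6]
grip_width: 0.0457
gripper_force: 61.8
```

```bash
python3 -m jog '[{"linear":[0,0,0.06],"roll":0},{"linear":[0,0,0.05],"roll":0},{"linear":[0,0,0.04],"roll":0},{"linear":[0,0,0],"roll":0},{"linear":[0,0,0],"roll":0}]'; python3 -m jog '[{"linear":[0,0,0.02],"roll":0},{"linear":[0,0,0.02],"roll":0},{"linear":[0,0,0],"roll":0},{"linear":[0,0,0],"roll":0}]'
```

```text
time_s: 28.22
position: [0.6324, -0.0117, 0.1184]
tool_rot: [[-1.0, -0.0, -0.0], [-0.0, 1.0, 0.0], [0.0, 0.0, -1.0]]
ft_force: [0.2, 0.4, -2.7]
grip_width: 0.0452
gripper_force: 61.8
time_s: 28.55
position: [0.6326, -0.0117, 0.1173]
tool_rot: [[-1.0, -0.0, 0.001], [-0.0, 1.0, -0.0], [-0.001, -0.0, -1.0]]
ft_force: [0.4, -0.3, 0.2]
grip_width: 0.0454
gripper_force: 62.2
```

```bash
python3 -m jog '[{"linear":[0,0,0.01],"roll":0},{"linear":[0,0,0],"roll":0},{"linear":[0,0,0],"roll":0},{"linear":[0,0,0],"roll":0},{"linear":[0,0,0],"roll":0},{"linear":[0,0,0],"roll":0},{"linear":[0,0,0],"roll":0}]' 1 && python3 -m jog '[{"linear":[0,0,-0.1],"roll":0},{"linear":[0,0,-0.2],"roll":0},{"linear":[0,0,-0.4],"roll":0},{"linear":[0,0,-0.5],"roll":0},{"linear":[0,0,-0.5],"roll":0},{"linear":[0,0,-0.5],"roll":0},{"linear":[0,0,-0.3],"roll":0},{"linear":[0,0,-0.2],"roll":0},{"linear":[0,0,-0.1],"roll":0},{"linear":[0,0,0],"roll":0}]' && python3 -m jog '[{"linear":[0.1,-0.1,0],"roll":0},{"linear":[0.2,-0.2,0],"roll":0},{"linear":[0.4,-0.4,0],"roll":0},{"linear":[0.5,-0.5,0],"roll":0},{"linear":[0.5,-0.5,0],"roll":0},{"linear":[0.5,-0.5,0],"roll":0},{"linear":[0.5,-0.5,0],"roll":0},{"linear":[0.5,-0.5,0],"roll":0},{"linear":[0.5,-0.5,0],"roll":0},{"linear":[0.4,-0.4,0],"roll":0},{"linear":[0.3,-0.2,0],"roll":0},{"linear":[0.1,0,0],"roll":0}]' && python3 -m jog '[{"linear":[0,0,0],"roll":0},{"linear":[0,0,0],"roll":0},{"linear":[0,0,0],"roll":0}]'
python3 -c "
from h import *
capfix('red','w7')"
```

```text
time_s: 29.13
position: [0.6325, -0.0117, 0.1165]
tool_rot: [[-1.0, -0.0, 0.0], [-0.0, 1.0, -0.0], [-0.0, -0.0, -1.0]]
ft_force: [-0.7, -0.6, 0.0]
grip_width: 0.0853
gripper_force: 0.0
time_s: 29.97
position: [0.6326, -0.0117, 0.2293]
tool_rot: [[-1.0, -0.0, 0.001], [-0.0, 1.0, -0.0], [-0.001, -0.0, -1.0]]
ft_force: [0.1, -0.1, -0.1]
grip_width: 0.0856
gripper_force: 0.0
time_s: 30.97
position: [0.4506, -0.185, 0.2278]
tool_rot: [[-1.0, 0.002, -0.002], [0.002, 1.0, 0.001], [0.002, 0.001, -1.0]]
ft_force: [0.5, -0.2, -0.0]
grip_width: 0.0854
gripper_force: 0.0
time_s: 31.22
position: [0.4529, -0.1832, 0.2283]
tool_rot: [[-1.0, -0.001, -0.0], [-0.001, 1.0, 0.0], [0.0, 0.0, -1.0]]
ft_force: [0.1, 0.4, 0.3]
grip_width: 0.0853
gripper_force: 0.0
[236, 154, 50, 52, 2009] [260.4, 179.6] [ 0.451  -0.1854  0.1   ]
[483, 228, 29, 20, 341] [497.7, 237.4] [0.5274 0.13   0.1   ]
[463, 251, 49, 57, 320] [480.0, 272.2] [0.5803 0.1165 0.1   ]
[0, 341, 20, 26, 360] [8.6, 353.5] [ 0.8327 -0.7307  0.1   ]
[ 0.453  -0.1832  0.2283] 31.2667
```

```bash
python3 -m jog '[{"linear":[0.04,-0.05,0.2],"roll":0},{"linear":[0,0,0.5],"roll":0},{"linear":[0,0,0.6],"roll":0},{"linear":[0,0,0.6],"roll":0},{"linear":[0,0,0.6],"roll":0},{"linear":[0,0,0.5],"roll":0},{"linear":[0,0,0.4],"roll":0},{"linear":[0,0,0.3],"roll":0},{"linear":[0,0,0.1],"roll":0},{"linear":[0,0,0.06],"roll":0},{"linear":[0,0,0],"roll":0},{"linear":[0,0,0],"roll":0}]' && python3 -m jog '[{"linear":[0,0,0],"roll":0},{"linear":[0,0,0],"roll":0},{"linear":[0,0,0],"roll":0},{"linear":[0,0,0],"roll":0},{"linear":[0,0,0],"roll":0},{"linear":[0,0,0],"roll":0},{"linear":[0,0,0],"roll":0},{"linear":[0,0,0],"roll":0},{"linear":[0,0,0],"roll":0}]' -1 60 && python3 -m jog '[{"linear":[0,0,-0.1],"roll":0},{"linear":[0,0,-0.3],"roll":0},{"linear":[0,0,-0.5],"roll":0},{"linear":[0,0,-0.5],"roll":0},{"linear":[0,0,-0.5],"roll":0},{"linear":[0,0,-0.5],"roll":0},{"linear":[0,0,-0.5],"roll":0},{"linear":[0,0,-0.4],"roll":0},{"linear":[0,0,-0.3],"roll":0},{"linear":[0,0,-0.15],"roll":0},{"linear":[0,0,0],"roll":0}]'
```

```text
time_s: 32.27
position: [0.4512, -0.1858, 0.0746]
tool_rot: [[-1.0, -0.0, 0.001], [-0.0, 1.0, -0.001], [-0.001, -0.001, -1.0]]
ft_force: [0.2, -0.5, -0.4]
grip_width: 0.0851
gripper_force: 0.0
time_s: 33.02
position: [0.4511, -0.1859, 0.0748]
tool_rot: [[-1.0, -0.0, 0.001], [-0.0, 1.0, -0.001], [-0.001, -0.001, -1.0]]
ft_force: [-0.2, 1.0, 6.3]
grip_width: 0.0456
gripper_force: 61.2
time_s: 33.93
position: [0.4511, -0.1859, 0.2252]
tool_rot: [[-1.0, -0.0, 0.002], [-0.0, 1.0, -0.001], [-0.002, -0.001, -1.0]]
ft_force: [-0.4, -0.3, -1.5]
grip_width: 0.0452
gripper_force: 61.7
```

```bash
python3 -m jog '[{"linear":[-0.1,0.2,0],"roll":0},{"linear":[-0.2,0.4,0],"roll":0},{"linear":[-0.3,0.6,0],"roll":0},{"linear":[-0.36,0.73,0],"roll":0},{"linear":[-0.36,0.73,0],"roll":0},{"linear":[-0.36,0.73,0],"roll":0},{"linear":[-0.36,0.73,0],"roll":0},{"linear":[-0.36,0.73,0],"roll":0},{"linear":[-0.36,0.73,0],"roll":0},{"linear":[-0.36,0.73,0],"roll":0},{"linear":[-0.36,0.73,0],"roll":0},{"linear":[-0.36,0.73,0],"roll":0}]' && python3 -m jog '[{"linear":[-0.36,0.73,0],"roll":0},{"linear":[-0.36,0.73,0],"roll":0},{"linear":[-0.23,0.5,0],"roll":0},{"linear":[-0.15,0.3,0],"roll":0},{"linear":[-0.05,0.1,0],"roll":0},{"linear":[0,0,0],"roll":0},{"linear":[0,0,0],"roll":0},{"linear":[0,0,0],"roll":0}]' && python3 -m jog '[{"linear":[0,0,0],"roll":0},{"linear":[0,0,0.2],"roll":0},{"linear":[0,0,0.4],"roll":0},{"linear":[0,0,0.5],"roll":0},{"linear":[0,0,0.5],"roll":0},{"linear":[0,0,0.4],"roll":0},{"linear":[0,0,0.2],"roll":0},{"linear":[0,0,0.1],"roll":0},{"linear":[0,0,0.1],"roll":0},{"linear":[0,0,0.1],"roll":0},{"linear":[0,0,0],"roll":0},{"linear":[0,0,0],"roll":0}]'
```

```text
time_s: 34.93
position: [0.6044, 0.1275, 0.2226]
tool_rot: [[-1.0, -0.001, -0.003], [-0.001, 1.0, 0.0], [0.003, 0.0, -1.0]]
ft_force: [0.5, -0.8, -1.5]
grip_width: 0.046
gripper_force: 61.7
time_s: 35.6
position: [0.6501, 0.2187, 0.2239]
tool_rot: [[-1.0, 0.001, -0.001], [0.001, 1.0, -0.0], [0.001, -0.0, -1.0]]
ft_force: [0.4, 0.1, -2.2]
grip_width: 0.0452
gripper_force: 61.7
time_s: 36.6
position: [0.6506, 0.2195, 0.1246]
tool_rot: [[-1.0, -0.0, 0.001], [-0.0, 1.0, 0.0], [-0.001, 0.0, -1.0]]
ft_force: [-0.5, 1.4, -1.1]
grip_width: 0.0456
gripper_force: 61.7
```

Target rest height is 0.0748 + 0.042 = 0.1168.

```bash
python3 -m jog '[{"linear":[0,0,0.06],"roll":0},{"linear":[0,0,0.05],"roll":0},{"linear":[0,0,0.04],"roll":0},{"linear":[0,0,0],"roll":0},{"linear":[0,0,0],"roll":0}]'; python3 -m jog '[{"linear":[0,0,0.02],"roll":0},{"linear":[0,0,0.02],"roll":0},{"linear":[0,0,0],"roll":0},{"linear":[0,0,0],"roll":0}]'
```

```text
time_s: 37.02
position: [0.6504, 0.2195, 0.118]
tool_rot: [[-1.0, -0.0, -0.0], [-0.0, 1.0, -0.0], [0.0, -0.0, -1.0]]
ft_force: [0.6, -0.6, -1.4]
grip_width: 0.0454
gripper_force: 61.7
time_s: 37.35
position: [0.6506, 0.2195, 0.1169]
tool_rot: [[-1.0, -0.0, 0.001], [-0.0, 1.0, 0.0], [-0.001, 0.0, -1.0]]
ft_force: [-0.0, -0.8, 0.8]
grip_width: 0.0457
gripper_force: 61.9
```

Released below; then I retreat towards the start side to clear the top view.

```bash
python3 -m jog '[{"linear":[0,0,0.01],"roll":0},{"linear":[0,0,0],"roll":0},{"linear":[0,0,0],"roll":0},{"linear":[0,0,0],"roll":0},{"linear":[0,0,0],"roll":0},{"linear":[0,0,0],"roll":0},{"linear":[0,0,0],"roll":0}]' 1 && python3 -m jog '[{"linear":[0,0,-0.1],"roll":0},{"linear":[0,0,-0.2],"roll":0},{"linear":[0,0,-0.4],"roll":0},{"linear":[0,0,-0.5],"roll":0},{"linear":[0,0,-0.5],"roll":0},{"linear":[0,0,-0.5],"roll":0},{"linear":[0,0,-0.4],"roll":0},{"linear":[0,0,-0.2],"roll":0},{"linear":[0,0,-0.1],"roll":0},{"linear":[0,0,0],"roll":0}]' && python3 -m jog '[{"linear":[0.3,0.2,0],"roll":0},{"linear":[0.6,0.4,0],"roll":0},{"linear":[0.7,0.5,0],"roll":0},{"linear":[0.7,0.5,0],"roll":0},{"linear":[0.7,0.5,0],"roll":0},{"linear":[0.7,0.5,0],"roll":0},{"linear":[0.7,0.5,0],"roll":0},{"linear":[0.7,0.5,0],"roll":0},{"linear":[0.7,0.5,0],"roll":0},{"linear":[0.7,0.5,0],"roll":0},{"linear":[0.7,0.5,0],"roll":0},{"linear":[0.7,0.5,0],"roll":0}]' && python3 -m jog '[{"linear":[0.7,0.5,0],"roll":0},{"linear":[0.7,0.5,0],"roll":0},{"linear":[0.5,0.4,0],"roll":0},{"linear":[0.3,0.2,0],"roll":0},{"linear":[0.1,0.1,0],"roll":0},{"linear":[0,0,0],"roll":0},{"linear":[0,0,0],"roll":0}]'
python3 - <<'E'
from h import *
t=optics.get_image("top");s=optics.get_image("side")
cv2.imwrite("pics/fin.png",np.hstack([t[90:,90:430],s[:294,120:]])[:,:,::-1])
for k in("blue","yellow","red"):
    c=[[c[0][:4],onz("top",c[0][0]+c[0][2]/2-.5,c[0][1]+c[0][3]/2-.5,.14)[:2].round(4)] for c in comps(mask(t,k),120) if c[0][2]<25 and c[0][3]<25]; print(k,*c)
E
```

```text
time_s: 37.93
position: [0.6504, 0.2195, 0.1161]
tool_rot: [[-1.0, -0.0, 0.0], [-0.0, 1.0, -0.0], [-0.0, -0.0, -1.0]]
ft_force: [0.1, 0.9, -0.5]
grip_width: 0.0848
gripper_force: 0.0
time_s: 38.77
position: [0.6505, 0.2195, 0.2328]
tool_rot: [[-1.0, -0.0, 0.001], [-0.0, 1.0, 0.0], [-0.001, 0.0, -1.0]]
ft_force: [-0.1, 1.3, 1.4]
grip_width: 0.0855
gripper_force: 0.0
time_s: 39.77
position: [0.3326, 0.4438, 0.2311]
tool_rot: [[-1.0, -0.0, -0.002], [-0.0, 1.0, -0.001], [0.002, -0.001, -1.0]]
ft_force: [0.2, 1.2, 0.9]
grip_width: 0.0851
gripper_force: 0.0
time_s: 40.35
position: [0.2428, 0.511, 0.2315]
tool_rot: [[-1.0, -0.0, -0.0], [-0.0, 1.0, -0.001], [0.0, -0.001, -1.0]]
ft_force: [-0.0, 0.0, -0.3]
grip_width: 0.0858
gripper_force: 0.0
blue [[126, 168, 17, 17], array([0.5674, 0.383 ])]
yellow [[268, 147, 17, 17], array([ 0.6323, -0.0111])]
red [[487, 117, 20, 17], array([ 0.7248, -0.6163])]
```

View pics/fin.png

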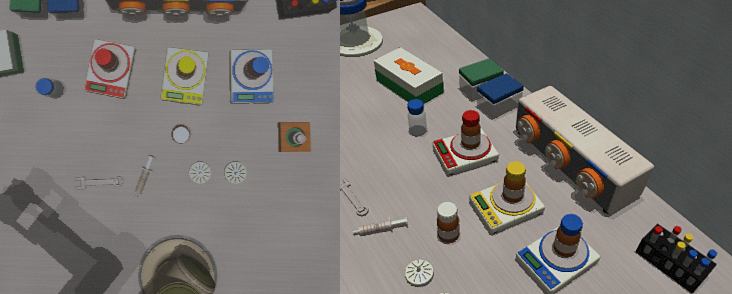

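The final views show all three bottles upright at the middle of their pans, with the offset in the top view being parallax. The weight is in its recess, and the clear and white-capped bottles are where they started.

```bash
python3 -c "
from rig import env
print(env.close_job())"
```

```text
the job is handed in; nothing more can be done
None
```

The job is handed in at about 40 s: the check weight is in its recess, each amber feed bottle stands upright in the middle of its own balance's pan, and the clear and white-capped bottles were not touched.

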